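# Lock the ink turntable with its slotted disc and bar

## Task

Lock the ink-mixing turntable before it is cleaned: with your fingertips push one of the black studs on the orange disc round until the disc's slot faces the metal locking bar, then push the bar's red tab so that the bar slides along its channel into the slot, until it is fully home with the tab stopped by the yellow guide walls. Push only, do not lift the bar from its channel, and leave the tins, lid, bottle and spatula where they are.

Things in the scene. Friction and masses are not known exactly. Their poses are not given: they have to be found in the camera images.
- base: Green turntable housing, fixed. Origin on the table surface, on the disc's vertical axis. A round foot 140 mm across carries the disc; a rail 62 mm wide, 40 mm high runs from it along its own +y to y = 250 mm and carries the yellow guide walls and, between and behind them, the bar.
- guide_end (a point): Middle of the rear end of the bar's channel, on the rail top (z = 40 mm), at y = 150 mm of the housing. The channel is two yellow walls from y = 86 to 150 mm, 18 mm high, 17 mm apart inside, 33 mm over the outside, open at the top, centred on the housing's x = 0.
- disc (a joint): Angle of the orange disc about the vertical, counter-clockwise from above, no end stops: 0 (or any full turn) when its slot points along the housing's +y, at the bar. Starts at 0.7 to 5.58 rad. Disc about 156 mm across, z = 42 to 58 mm. It turns stiffly (about 2 N at a stud) and stays where it is left. A steel hub 60 mm across stands 6 mm above it, its 18 mm cap 11 mm.
- slot (a point): Centre of the slot, 70 mm from the disc's axis, at mid-thickness; turns with the disc. The disc's one slot is radial, open at the rim, 24 mm wide, and reaches in to 36 mm from the axis.
- gate (a point): Fixed point of the housing, 70 mm from the axis along its +y, before the guide: where slot must be when slot and bar are in line.
- stud_left (a point): Centre of the top of a round upright black stud on the disc, 16 mm across, 34 mm high (top at z = 92 mm), 58 mm from the axis, 1.75 rad counter-clockwise from the slot seen from above. For pushing the disc round.
- stud_right (a point): The same for the other stud, 1.75 rad clockwise from the slot.
- bar: Loose metal locking bar, 0.3 kg, 14 mm wide and high, round nose; it lies on the rail (underside at z = 40 mm), in the channel, and slides along the housing's y, towards the disc being -y; axes parallel to the housing's. Origin on its underside, below the front face of its tab; the nose is 106 mm from it at own -y. Origin starts at housing y = 202 to 220 mm; fully home at 150 mm.
- tab (a point): Centre of the top of the bar's upright red tab, z = 86 mm. The tab is 34 mm wide, 8 mm thick (bar's own y = 0 to 8 mm), 46 mm high. Push its rear (+y) face, low down; the front face meets the guide walls when the bar is home.
- orange_tin: closed ink tin with an orange lid, 84 mm across, 70 mm high; bystander, origin centre of its underside
- black_tin: small closed red ink tin with a black lid, 64 mm across, 55 mm high; bystander, origin centre of its underside
- thinner_bottle: small glass bottle with a white cap, 44 mm across, 95 mm high; bystander, origin centre of its underside
- loose_lid: flat black tin lid, 80 mm across, 8 mm thick; bystander, origin centre of its underside
- purple_tin: ink tin with a purple top, 84 mm across, 70 mm high; bystander, origin centre of its underside
- amber_tin: closed ink tin with a yellow lid, 84 mm across, 70 mm high; bystander, origin centre of its underside
- spatula: ink spatula, 240 mm long, lying along its own x; bystander
Mind the look-alikes: they are no part of the job. What is shaped like the bar but blue or green is not meant.

How it is judged (in metres and radians):
On the way:
1. the disc's slot is turned to face the bar (horizontal distance between slot and gate below 0.008 m), for 0.2 s.
At the end, for the whole second after the job is handed in: The slot's centre is within 8 mm of the gate point, and the bar lies level and at rest in its channel (origin within 5 mm of the centre line, no more than 5 mm raised), through the slot and home to within 5 mm (horizontal distance between slot and gate below 0.008 m and y of bar in the frame of base between 0.143 and 0.155 m and x of bar in the frame of base between -0.005 and 0.005 m and z of bar in the frame of base below 0.045 m and angle between bar's own z axis and vertical below 0.1 rad and linear speed of bar below 0.01 m/s); the robot touches nothing.
It fails at once if the bar is lifted more than 12 mm or tipped up by more than 0.3 rad (z of bar in the frame of base above 0.052 m or angle between bar's own z axis and vertical above 0.3 rad).
It fails at once if a tin, the lid, the bottle or the spatula is moved more than 20 mm (distance of any of orange_tin, black_tin, thinner_bottle, loose_lid, purple_tin, amber_tin, spatula from where it was at the start of the episode above 0.02 m).
It also fails if it takes over 48 s, if anything falls off the work surface, if the arm or the gripper's body presses on something with over 40 N, if the wrist force passes 120 N, or if a joint passes its speed limit or range.

## Robot

A 6-joint arm with a two-finger parallel gripper is mounted at the origin on the work surface. World frame = base frame: x ahead of the robot, y to its left, z up, the work surface at z = 0. Lengths are in mm, angles in rad, forces in N, time in s.
With the tool pointing down it reaches from about 350 to 925 mm from the base axis. Payload 6.4 kg.
Tool frame: the origin (TCP) lies midway between the tips of the shut fingers; the grasp point (between the pads) lies 19 mm behind it (ctrl.pinch_z is the distance from the TCP to the grasp point, in mm); z points along the fingers, y is the direction in which the jaws open and shut (so a half turn about z gives the same grasp; the last joint's range is limited). The gripper opens to 85 mm and grips with 20 to 120 N. Pads are 22 mm wide; open, the fingers measure 114 mm over their backs; the gripper's body (76 mm by 85 mm) begins 54 mm behind the grasp point. The pads swing forward as they close: fully open they stand 13 mm farther back than shut.
Start: joints at [-1.279, 0.245, 1.558, -0, 1.339, -0.174], TCP at [291.946, -580.759, 198.59] pointing down, gripper open.
Joint ranges: [-3.13, 3.13], [-1.02, 2.26], [0.13, 2.54], [-0.95, 4.09], [0.21, 2.88], [-2.74, 2.74]. Speed limits (rad/s): [2.57, 2.57, 3.14, 3.14, 3.14, 3.14].

## Interface

Orientations are given as a 3x3 rotation matrix whose columns are the frame's x, y, z axes.
In Python, from rig import ctrl gives the robot as it stands.
- The arm moves only by the shell command python3 -m crank 'ROWS'. ROWS is JSON, a list that holds one entry, the list of rows, each a list of 7 numbers: the finger opening in mm, from 0 to 85.4, then the shift along the tool's x, y, z in mm, then the turn, a rotation vector about the tool's x, y, z in degrees. In form: [[[gripper, x, y, z, wx, wy, wz], ...]]. A call has 1 to 5 rows; each row shifts and turns the commanded pose from where the row before left it, along the tool's axes as they then stand; what a row does not reach is not made up. A row lasts 1/8 s, in which the tool goes at most 62.5 mm and 10.7 degrees, less where a joint would pass 70% of its speed; a pose out of reach is approached as far as the arm can. A call is refused whole if a number of a shift passes 62.5 or a number of a turn 10.7, either way. A call with a gripper value outside its range is refused whole. The fingers move at their own pace and stop on an object; the grip force is fixed at half the most. Time passes only in rows, so rows that do not move let the fingers close. It gives the time, the measured TCP pose, the force and the opening at its end, in the units of the state.
- ctrl.get_obs(): the state, without advancing time (a new reading comes with each control period).
- ctrl.read_camera(name): name is "scene" or "top" or "wrist"; returns (picture, depth): 400x640x3 uint8, blue, green, red; 400x640 float32, mm along the optical axis (not along the pixel's ray), 0 where there is no reading.
- ctrl.camera_info(name): a dict with "vfov" (degrees; the focal length in pixels is half the picture's height over the tangent of half this angle, whatever the lens; pixels are square), "cx", "cy" (the principal point, pixels), "eye" and "rotation" of the camera in the world. Camera axes: x right, y down, z forward; pixel columns grow to the right and rows downward; lengths in mm; the calibration is good to about 2 mm. A picture is of the moment at which its call begins: read the wrist's pose just before it. camera_info takes no time and is no camera call; for the wrist camera it gives the pose at the moment of the call.
- ctrl.job_done(): hands the job in, once; it reports no verdict.
The state is a dict: "time_s": time; "joint_positions": joint angles; "joint_velocities": joint speeds; "effort": joint torques, N m; "tool_pos": TCP position; "ee_rot": TCP orientation; "ft_force": force on the tool from outside, world axes, zero at the start; "ft_torque": the same for the moment, N m; "gripper_width": finger opening in mm.
Only numpy, scipy, OpenCV 4.12 (cv2) and the standard library are available. Lean on these libraries where they do the work, as an engineer would, in place of code of your own. Each camera call takes 0.05 s, during which the arm holds its last target. There are 200 camera calls.

## Working session

There is one attempt and no reset: what is moved stays moved. The work goes in short steps, Python scripts to look and compute and a shell command to move; the robot and the scene stay as the last step left them, time stands still between calls to the robot, and variables do not carry over. Pictures are saved under pics/ and viewed, about 8 in all and at most 12, crops included, and the job is handed in when it is done.

```bash
mkdir -p pics; ls
cat > h.py <<'E'
import numpy as np, cv2
from rig import ctrl
def cam(n):
    i=ctrl.camera_info(n); p,d=ctrl.read_camera(n)
    np.savez('/tmp/%s.npz'%n,p=p,d=d,f=200/np.tan(np.radians(i['vfov']/2)),c=[i['cx'],i['cy']],e=i['eye'],R=i['rotation']); return p,d
def px(n,u,v,z=None):
    a=np.load('/tmp/%s.npz'%n); r=np.array([(u-a['c'][0])/a['f'],(v-a['c'][1])/a['f'],1]); w=a['R']@r
    t=a['d'][int(v),int(u)] if z is None else (z-a['e'][2])/w[2]
    return a['e']+t*w
def proj(n,P):
    a=np.load('/tmp/%s.npz'%n); q=a['R'].T@(np.array(P)-a['e']); return q[:2]/q[2]*a['f']+a['c']
E
python3 - <<'E'
from h import *
for n in('scene','top'):
    p,d=cam(n); cv2.imwrite(f'pics/{n}.png',p); i=ctrl.camera_info(n); print(n,i)
o=ctrl.get_obs();print(o['time_s'],o['tool_pos'],o['ee_rot'],o['gripper_width'])
E
```

```text
pics
scene {'vfov': 49.00103981000145, 'cx': 326.92736376236775, 'cy': 190.11047445745166, 'eye': array([1209.95413477,  324.06269687, 1099.63988195]), 'rotation': array([[-0.48762635,  0.69821687, -0.52413142],
       [ 0.8730376 ,  0.39346799, -0.28807688],
       [ 0.0050888 , -0.59806032, -0.80143494]])}
top {'vfov': 43.36569339496222, 'cx': 321.2040240458458, 'cy': 208.38530459718632, 'eye': array([ 465.55749228,  -26.59137118, 1397.29547092]), 'rotation': array([[ 0.01975174, -0.99847982,  0.05145785],
       [-0.99979343, -0.01947869,  0.00580246],
       [-0.00479131, -0.05156183, -0.99865831]])}
0.1 [ 291.75931102 -580.23280003  197.59631517] [[ 8.93490761e-01  4.49081290e-01 -5.05015493e-04]
 [ 4.49081482e-01 -8.93489294e-01  1.64428623e-03]
 [ 2.87192247e-04 -1.69594766e-03 -9.99998521e-01]] 85.71989511750095
```

View pics/top.png

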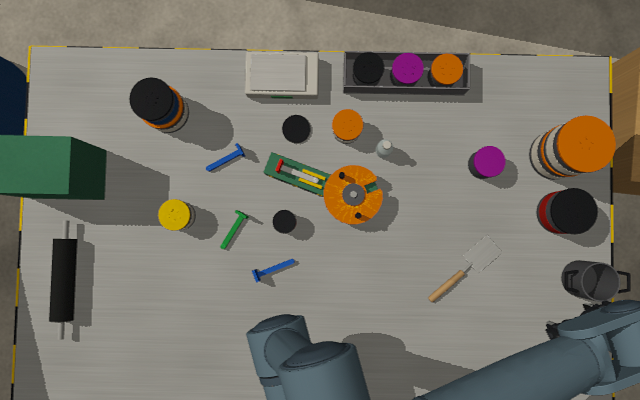

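View pics/scene.png

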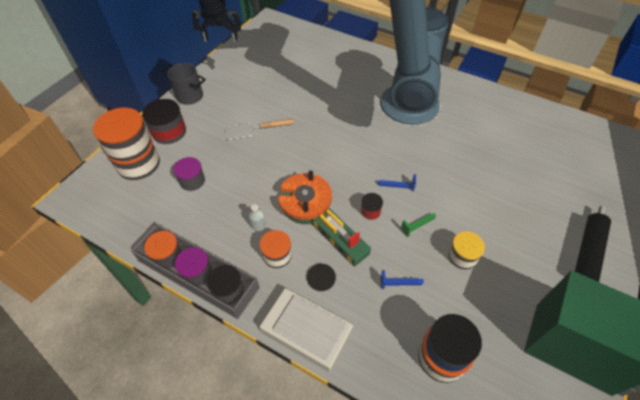

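The red-tabbed bar sits on the green housing at about (279,166) in the top image. The loose blue bars at (225,158) and (273,270) and the green one at (235,230) are look-alikes. The disc hub is at (353,194). I'll enlarge this to confirm.

Run:
```python
from h import *
p=np.load('/tmp/top.npz')['p']
cv2.imwrite('pics/c1.png',cv2.resize(p[140:240,250:400],None,fx=5.3,fy=5.3,interpolation=cv2.INTER_CUBIC))
```

```text
(no output)
```

View pics/c1.png

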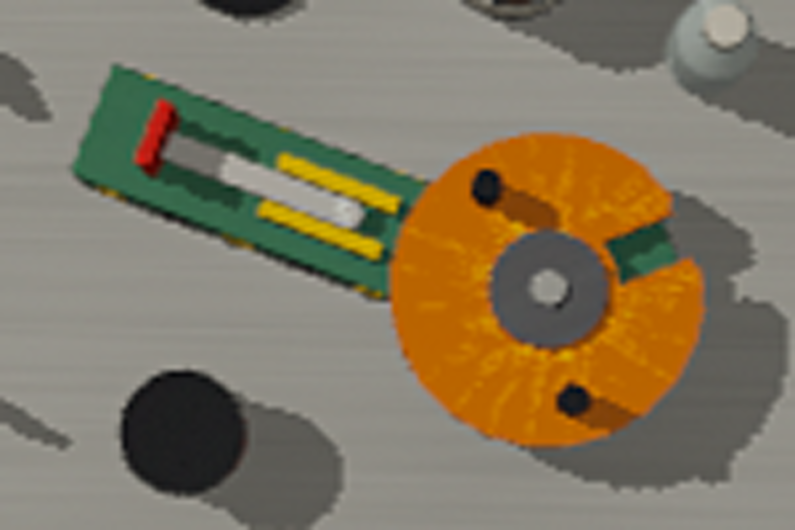

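The crop shows the hub cap at (353.6,194.2), the red tab at (279.1,165.8), the studs at (341.9,175.3) and (358.1,215.7), and the slot at about (371.7,187.5).

Run:
```python
from h import *
g=lambda u,v,z:px('top',u,v,z)
f=lambda u,v:(250+u/5.3,140+v/5.3)
C=g(*f(549,287),69);T=g(*f(154,137),86);A=g(*f(487,187),92);B=g(*f(573,401),92);S=g(*f(645,252),58)
G=[g(*f(u,v),58) for u,v in((280,160),(258,210),(400,204),(382,252))]
R=[g(*f(u,v),40) for u,v in((115,68),(75,172))]
for n,P in zip('CTABS',(C,T,A,B,S)): 
    w=P-C; print(n,P.round(1),np.hypot(*w[:2]).round(1),np.degrees(np.arctan2(w[1],w[0])).round(1))
print(np.round(G,1),np.mean(G,0)-C, (np.mean(R,0)-C))
gg=(np.array(G[0])+G[1]-G[2]-G[3])[:2];print('guide dir',np.degrees(np.arctan2(gg[1],gg[0])),'rail',np.degrees(np.arctan2(*((np.mean(R,0)-C)[1::-1]))))
for n,(u,v,z) in dict(orange=(347,122,70),bottle=(385,147,95),lid=(296,129,8),blk=(284,222,55)).items(): print(n,g(u,v,z).round(0))
```

```text
C [ 573.4 -103.8   69. ] 0.0 0.0
T [642.7  93.8  86. ] 209.4 70.7
A [620.3 -71.2  92. ] 57.1 34.8
B [ 515.8 -115.2   92. ] 58.7 -168.9
S [ 592.9 -152.5   58. ] 52.5 -68.2
[[636.   32.4  58. ]
 [610.4  42.9  58. ]
 [614.8 -28.6  58. ]
 [590.4 -20.   58. ]] [ 39.4935491  110.49904972 -11.        ] [ 83.6858908  232.26156716 -29.        ]
guide dir 71.61806281775596 rail 70.18546124916152
orange [766. -83.  70.]
bottle [ 696. -182.   95.]
lid [757.  56.   8.]
blk [496.  80.  55.]
```

```bash
python3 -m crank '[[[34,52,-31,0,0,0,0],[34,52,-31,0,0,0,0],[34,52,-31,0,0,0,0],[34,52,-31,0,0,0,0],[34,52,-31,0,0,0,0]]]'; python3 -m crank '[[[34,52,-31,0,0,0,0],[34,52,-31,0,0,0,0],[34,52,-31,0,0,0,0],[34,52,-31,0,0,0,0],[34,52,-31,0,0,0,-8]]]'; python3 -m crank '[[[34,0,0,0,0,0,0]]]'
python3 - <<'E'
from h import *
o=ctrl.get_obs(); print(o['time_s'],o['tool_pos'],o['ee_rot'],o['joint_positions'],o['ft_force'])
p,d=cam('wrist'); cv2.imwrite('pics/w1.png',p); print(ctrl.camera_info('wrist'))
E
```

```text
time_s: 0.72
tool_pos: [455.2, -323.5, 198.3]
ee_rot: [[0.894, 0.449, -0.0], [0.449, -0.894, 0.0], [-0.0, -0.0, -1.0]]
ft_force: [-0.2, -0.0, 0.1]
gripper_width: 33.8
time_s: 1.35
tool_pos: [617.9, -68.3, 198.2]
ee_rot: [[0.82, 0.572, -0.0], [0.572, -0.82, 0.0], [-0.0, -0.0, -1.0]]
ft_force: [0.6, -1.2, 0.7]
gripper_width: 34.0
time_s: 1.48
tool_pos: [618.3, -66.6, 197.9]
ee_rot: [[0.819, 0.574, -0.001], [0.574, -0.819, 0.001], [-0.0, -0.001, -1.0]]
ft_force: [0.5, -0.3, 0.5]
gripper_width: 34.0
1.475 [618.25134649 -66.61316308 197.9226574 ] [[ 8.18884283e-01  5.73958180e-01 -7.34462359e-04]
 [ 5.73958621e-01 -8.18883977e-01  7.30360417e-04]
 [-1.82243122e-04 -1.01963167e-03 -9.99999464e-01]] [-2.89643398e-01  1.81554514e-01  1.63310090e+00  5.04997786e-04
  1.32784973e+00  6.69699427e-01] [ 0.51091301 -0.31227799  0.48991908]
{'vfov': 66.61769045246682, 'cx': 312.2314423557863, 'cy': 202.2780192582177, 'eye': array([675.87653066, -26.24791069, 371.43036222]), 'rotation': array([[ 5.70996688e-01, -7.88069321e-01, -2.30020710e-01],
       [-8.20952035e-01, -5.48375784e-01, -1.59128111e-01],
       [-7.33805118e-04,  2.79697594e-01, -9.60087870e-01]])}
```

View pics/w1.png

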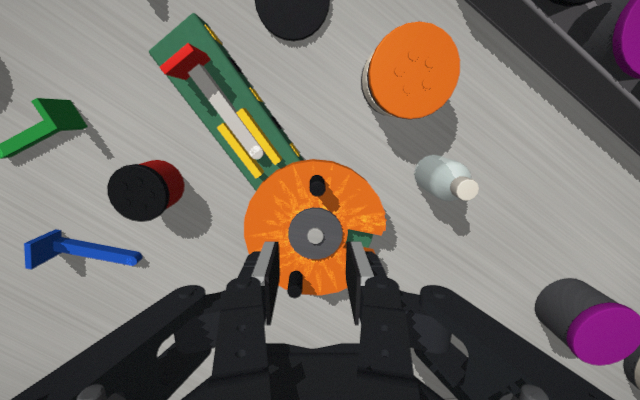

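Wrist view: hub cap (316,236), stud A about (317,187), and the slot's green floor at (358,240) to the right of the hub. The red tab top is near (183,62) and the guide walls run from (238,150) to (258,137). Now a zoom for exact pixels.

Run:
```python
from h import *
p=np.load('/tmp/wrist.npz')['p']
cv2.imwrite('pics/c2.png',cv2.resize(p[10:300,140:400],None,fx=2.06,fy=2.06,interpolation=cv2.INTER_CUBIC))
```

```text
(no output)
```

View pics/c2.png

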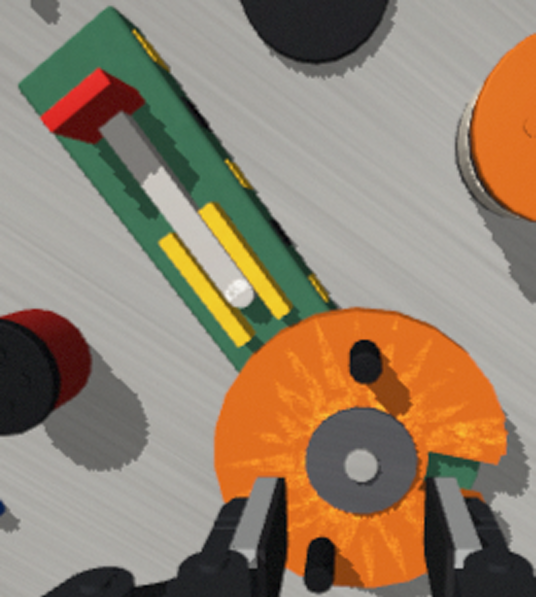

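Run:
```python
from h import *
f=lambda u,v,z:px('wrist',140+u/2.06,10+v/2.06,z)
C=f(361,465,69);P=dict(C=C,A=f(367,366,92),B=f(319,577,92),T=f(75,101,86),rear=(f(160,243,58)+f(213,203,58))/2,front=(f(237,346,58)+f(290,310,58))/2, nose=f(240,293,54),railR=f(112,8,40),railL=f(20,85,40))
for k,v in P.items():
    w=v-C; print(k,v.round(1),np.hypot(*w[:2]).round(1),np.degrees(np.arctan2(w[1],w[0])).round(1))
w=P['rear']-P['front'];print(np.degrees(np.arctan2(w[1],w[0])))
w=(P['railL']+P['railR'])/2-C;print(np.degrees(np.arctan2(w[1],w[0])),np.hypot(w[0],w[1]))
```

```text
C [575.6 -98.4  69. ] 0.0 0.0
A [624.7 -67.   92. ] 58.3 32.6
B [ 521.2 -110.5   92. ] 55.8 -167.5
T [646.4  97.6  86. ] 208.4 70.1
rear [626.2  40.1  58. ] 147.5 70.0
front [604.4 -17.9  58. ] 85.5 70.3
nose [611.8   1.4  54. ] 106.2 70.1
railR [686.9 121.8  40. ] 246.8 63.2
railL [632.7 142.2  40. ] 247.3 76.7
69.45021179149938
69.93781229043353 245.33916686913352
```

```bash
python3 -m crank '[[[34,5,4,0,0,0,2],[34,0,0,50,0,0,0],[34,0,0,40,0,0,0],[34,0,0,20,0,0,0],[34,0,0,17,0,0,0]]]'; python3 -m crank '[[[34,0,0,0,0,0,0]]]'
python3 - <<'E'
from h import *
p,d=cam('wrist'); cv2.imwrite('pics/w2.png',p)
E
```

```text
time_s: 2.15
tool_pos: [624.0, -71.7, 71.4]
ee_rot: [[0.843, 0.538, 0.001], [0.538, -0.843, -0.0], [0.001, 0.001, -1.0]]
ft_force: [0.3, 0.2, 0.5]
gripper_width: 34.1
time_s: 2.28
tool_pos: [623.4, -71.0, 71.0]
ee_rot: [[0.842, 0.539, -0.001], [0.539, -0.842, 0.0], [-0.001, -0.001, -1.0]]
ft_force: [1.3, 0.6, 0.6]
gripper_width: 34.0
```

View pics/w2.png

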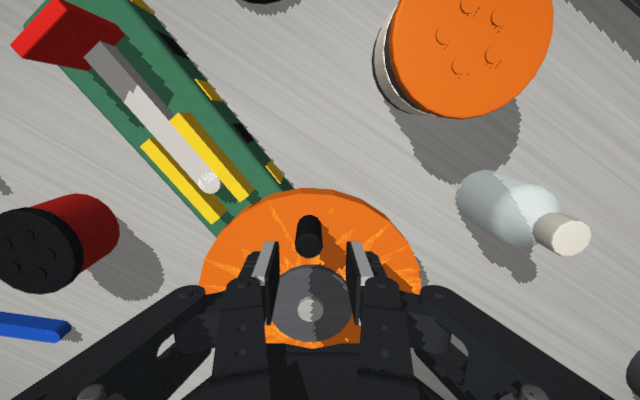

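The stud at (309,240) is centred laterally between the pads at (268 and 358, 245–320). It may be radially off, so I'll compute that.

Run:
```python
from h import *
o=ctrl.get_obs();t=o['tool_pos'];R=o['ee_rot']
for n,u,v,z in(('stud',309,246,92),('cap',311,310,69)):
    P=px('wrist',u,v,z);print(n,P,R.T@(P-t))
for x in(-11,0,11): print(x,[proj('wrist',t+R@[x,y,-8]).round(0) for y in(-17,17)],proj('wrist',t+R@[x,0,-20]).round(0))
```

```text
stud [623.93635439 -66.8163872   92.        ] [  2.09101331  -3.74491179 -19.74723882]
cap [576.37000672 -98.32940248  69.        ] [-54.97509683  -2.89214767   3.21706889]
-11 [array([287., 258.]), array([344., 258.])] [316. 268.]
0 [array([287., 241.]), array([345., 241.])] [316. 250.]
11 [array([286., 223.]), array([345., 223.])] [316. 231.]
```

```bash
python3 -m crank '[[[34,4,0,5,0,0,0],[34,-0.9,-10.2,0,0,0,-10],[34,-0.9,-10.2,0,0,0,-10],[34,-0.9,-10.2,0,0,0,-10],[34,-0.9,-10.2,0,0,0,-10]]]'
python3 - <<'E'
from h import *
p,d=cam('wrist'); cv2.imwrite('pics/w3.png',p)
E
```

```text
time_s: 2.95
tool_pos: [595.9, -43.9, 67.7]
ee_rot: [[0.292, 0.957, 0.002], [0.957, -0.292, -0.001], [0.0, 0.002, -1.0]]
ft_force: [0.3, -0.2, -0.7]
gripper_width: 34.4
```

View pics/w3.png

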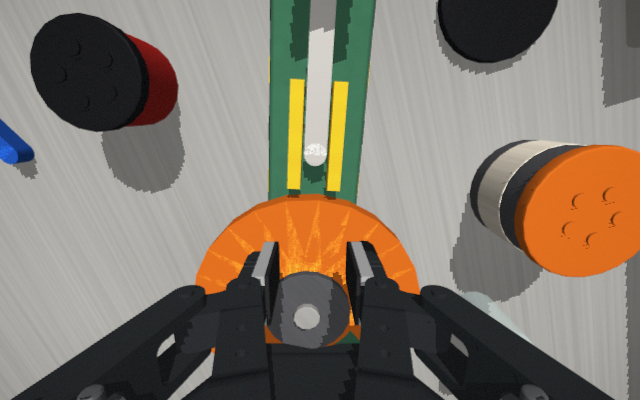

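The stud isn't visible between the pads, so I'll check from the fixed cameras.

Run:
```python
from h import *
a,_=cam('top'); b,_=cam('scene')
s=lambda q:cv2.resize(q,(400,400),interpolation=cv2.INTER_CUBIC)
cv2.imwrite('pics/c3.png',np.hstack([s(a[150:240,310:400]),s(b[150:250,255:355])]))
```

```text
(no output)
```

View pics/c3.png

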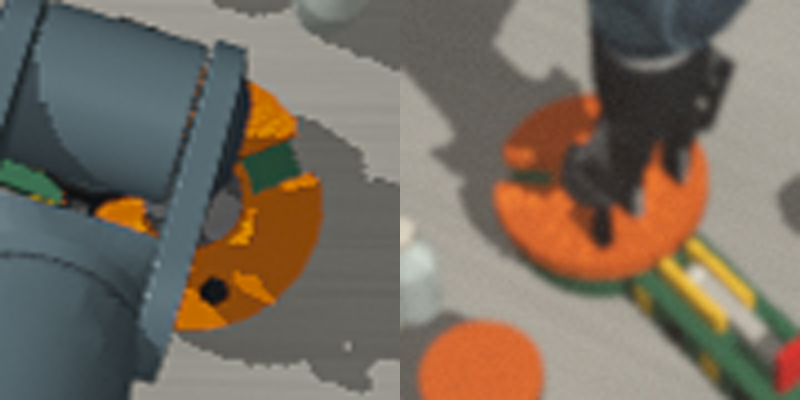

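Run:
```python
from h import *
C=np.array([575.6,-98.4,0]);t=ctrl.get_obs()
print(t['tool_pos'],t['ft_force'],t['ft_torque'])
q=lambda n,P:proj(n,P)
m=lambda P:((q('scene',P)-[255,150])*4).round(0)
for a in(32.8,45,53):
    r=np.radians(a);u=C+58*np.array([np.cos(r),np.sin(r),0]);print('stud',a,m(u+[0,0,58]),m(u+[0,0,92]),'wrist',q('wrist',u+[0,0,92]).round(0))
T=t['tool_pos'];R=t['ee_rot']
for y in(-17,17):
  for x in(-11,11): print('pad',x,y,m(T+R@[x,y,-8]),'wrist',q('wrist',T+R@[x,y,-8]).round())
for u,v in((268,245),(354,245),(360,245),(365,270),(352,290),(270,275),(352,250)):
    P=px('wrist',u,v);print(u,v,P.round(1),(R.T@(P-T)).round(1))
```

```text
[595.6991464  -44.04170289  67.42244576] [1.00694242 0.18464444 0.71740724] [-0.0073728  -0.00114371  0.03872894]
stud 32.8 [202. 245.] [200. 218.] wrist [375. 277.]
stud 45 [219. 242.] [218. 215.] wrist [357. 266.]
stud 53 [230. 239.] [229. 212.] wrist [344. 260.]
pad -11 -17 [257. 193.] wrist [284. 259.]
pad 11 -17 [278. 211.] wrist [284. 225.]
pad -11 17 [222. 219.] wrist [341. 259.]
pad 11 17 [243. 238.] wrist [342. 225.]
268 245 [579.  -25.4 108.1] [ 12.8 -21.5 -40.7]
354 245 [618.  -37.1 108.7] [ 13.3  19.3 -41.2]
360 245 [620.8 -38.7 107.2] [ 12.7  22.4 -39.8]
365 270 [619.2 -38.2 131.5] [ 12.6  20.7 -64. ]
352 290 [611.6 -48.7 126.5] [  0.3  16.7 -59. ]
270 275 [582.2 -28.6 132.5] [ 10.7 -17.4 -65.1]
352 250 [616.4 -36.8 113.9] [ 13.1  17.7 -46.4]
```

Run:
```python
from h import *
t=ctrl.get_obs();T=t['tool_pos'];R=t['ee_rot']
print('cap',px('wrist',307,318),'disc',px('wrist',240,230), 'tin',px('wrist',80,70))
for v in range(236,262,3):
    print(v,[(u,int(px('wrist',u,v)[2])) for u in range(250,282,4)],[(u,int(px('wrist',u,v)[2])) for u in range(342,372,4)])
```

```text
cap [575.11489219 -98.25692085  68.05613615] disc [550.43816233 -30.07478901  55.91122625] tin [497.22215657  87.20826004  53.64582397]
236 [(250, 55), (254, 57), (258, 55), (262, 56), (266, 55), (270, 55), (274, 56), (278, 55)] [(342, 56), (346, 56), (350, 56), (354, 56), (358, 57), (362, 57), (366, 55), (370, 55)]
239 [(250, 56), (254, 56), (258, 55), (262, 55), (266, 56), (270, 55), (274, 56), (278, 55)] [(342, 56), (346, 56), (350, 56), (354, 56), (358, 56), (362, 56), (366, 57), (370, 56)]
242 [(250, 56), (254, 55), (258, 55), (262, 54), (266, 105), (270, 103), (274, 105), (278, 102)] [(342, 55), (346, 56), (350, 105), (354, 104), (358, 104), (362, 60), (366, 60), (370, 56)]
245 [(250, 56), (254, 56), (258, 56), (262, 55), (266, 107), (270, 107), (274, 108), (278, 102)] [(342, 57), (346, 55), (350, 108), (354, 108), (358, 108), (362, 108), (366, 64), (370, 64)]
248 [(250, 56), (254, 56), (258, 56), (262, 111), (266, 110), (270, 111), (274, 111), (278, 102)] [(342, 57), (346, 56), (350, 111), (354, 111), (358, 110), (362, 111), (366, 69), (370, 68)]
251 [(250, 57), (254, 55), (258, 56), (262, 114), (266, 115), (270, 114), (274, 114), (278, 103)] [(342, 56), (346, 98), (350, 114), (354, 113), (358, 115), (362, 115), (366, 74), (370, 73)]
254 [(250, 109), (254, 110), (258, 109), (262, 119), (266, 117), (270, 118), (274, 117), (278, 104)] [(342, 56), (346, 100), (350, 115), (354, 117), (358, 117), (362, 117), (366, 109), (370, 109)]
257 [(250, 112), (254, 112), (258, 112), (262, 119), (266, 119), (270, 119), (274, 118), (278, 104)] [(342, 56), (346, 101), (350, 116), (354, 121), (358, 120), (362, 121), (366, 118), (370, 112)]
260 [(250, 115), (254, 116), (258, 123), (262, 122), (266, 123), (270, 123), (274, 119), (278, 104)] [(342, 55), (346, 101), (350, 116), (354, 123), (358, 123), (362, 123), (366, 122), (370, 115)]
```

```bash
python3 -m crank '[[[34,-0.9,10.2,0,0,0,10],[34,-0.9,10.2,0,0,0,10],[34,-0.9,10.2,0,0,0,10],[34,-0.9,10.2,0,0,0,10],[34,0,0,0,0,0,0]]]'
python3 - <<'E'
from h import *
p,d=cam('wrist'); o=ctrl.get_obs();t=o['tool_pos'];R=o['ee_rot']; print(t,o['time_s'],R[:,0])
m=p.max(2)
# stud top: dark pixels with z 88..96
pts=[]
for v in range(215,290):
    for u in range(285,345):
        P=px('wrist',u,v)
        if 89<P[2]<95: pts.append(R.T@(P-t))
pts=np.array(pts);print(len(pts),pts.mean(0),pts.min(0),pts.max(0))
C=px('wrist',311,312,69);print((R.T@(C-t)))
E
```

```text
time_s: 3.72
tool_pos: [628.1, -69.3, 67.1]
ee_rot: [[0.842, 0.539, 0.001], [0.539, -0.842, -0.0], [0.001, 0.001, -1.0]]
ft_force: [-0.0, 0.5, 0.3]
gripper_width: 34.1
[627.64532774 -68.82624417  66.92803617] 3.775 [8.41144356e-01 5.40810331e-01 5.99349308e-04]
545 [ -2.35958112  -3.99704909 -23.2951428 ] [-10.27207861 -11.45063691 -24.9692672 ] [  5.32315857   3.35264119 -22.07565259]
[-52.79346484  -1.81970152  -2.10466567]
```

```bash
python3 -m crank '[[[34,-4,-3,0,0,0,0],[34,0,0,15,0,0,0],[34,0,0,15,0,0,0],[34,0,0,0,0,0,0]]]'
python3 - <<'E'
from h import *
o=ctrl.get_obs();t=o['tool_pos'];R=o['ee_rot']; p,d=cam('wrist'); cv2.imwrite('pics/w4.png',p)
for v in range(236,256,4): print(v,[(u,int(px('wrist',u,v)[2])) for u in (266,270,274,278,300,310,350,354,358)])
print(proj('wrist',[575.6,-98.4,69]))
E
```

```text
time_s: 4.28
tool_pos: [620.2, -67.6, 33.9]
ee_rot: [[0.841, 0.54, -0.004], [0.54, -0.841, 0.001], [-0.003, -0.004, -1.0]]
ft_force: [-0.1, -0.2, 0.7]
gripper_width: 33.9
236 [(266, 56), (270, 55), (274, 56), (278, 56), (300, 55), (310, 56), (350, 56), (354, 56), (358, 56)]
240 [(266, 55), (270, 56), (274, 56), (278, 57), (300, 55), (310, 62), (350, 56), (354, 56), (358, 57)]
244 [(266, 73), (270, 72), (274, 72), (278, 70), (300, 56), (310, 67), (350, 72), (354, 73), (358, 73)]
248 [(266, 77), (270, 77), (274, 77), (278, 69), (300, 56), (310, 70), (350, 78), (354, 77), (358, 77)]
252 [(266, 81), (270, 81), (274, 81), (278, 70), (300, 57), (310, 75), (350, 81), (354, 81), (358, 81)]
[318.12907086 351.24699492]
```

```bash
python3 -m crank '[[[34,-0.8,-9.5,0,0,0,-10],[34,-0.8,-9.5,0,0,0,-10],[34,-0.8,-9.5,0,0,0,-10],[34,0,0,0,0,0,0]]]'
python3 - <<'E'
from h import *
p,d=cam('wrist'); cv2.imwrite('pics/w5.png',p)
E
```

```text
time_s: 4.82
tool_pos: [601.2, -48.9, 36.9]
ee_rot: [[0.46, 0.888, 0.0], [0.888, -0.46, 0.0], [0.0, 0.0, -1.0]]
ft_force: [-0.8, 0.1, -0.8]
gripper_width: 34.1
```

View pics/w5.png

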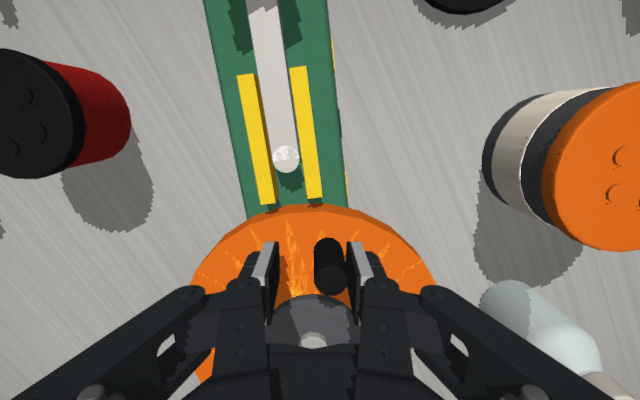

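The stud at (330,265) sits against the right pad and is turning with it, so I'll continue.

```bash
cat >> h.py <<'E'
def stud(lo=285,hi=350):
    o=ctrl.get_obs();t=o['tool_pos'];R=o['ee_rot']; cam('wrist')
    pts=[]
    for v in range(225,310):
        for u in range(lo,hi):
            P=px('wrist',u,v)
            if 89<P[2]<95 and np.load('/tmp/wrist.npz')['p'][v,u].max()<70 if False else 89<P[2]<95: pts.append(P)
    P=np.array(pts);m=P.mean(0);w=m-[575.6,-98.4,0]
    print('t',o['time_s'],'F',o['ft_force'].round(1),'n',len(P),'stud',m.round(1),'tool-frame',(R.T@(m-t)).round(1),'ext',np.ptp(P@R,axis=0).round(0),'r',np.hypot(w[0],w[1]).round(1),'ang',np.degrees(np.arctan2(w[1],w[0])).round(1))
E
python3 -m crank '[[[34,-0.8,-9.5,0,0,0,-10],[34,-0.8,-9.5,0,0,0,-10],[34,-0.8,-9.5,0,0,0,-10],[34,-0.8,-9.5,0,0,0,-10],[34,0,0,0,0,0,0]]]'; python3 -c 'from h import *;stud()'
```

```text
time_s: 5.5
tool_pos: [564.2, -44.4, 36.8]
ee_rot: [[-0.216, 0.976, 0.0], [0.976, 0.216, -0.0], [-0.0, 0.0, -1.0]]
ft_force: [0.2, 0.1, 0.8]
gripper_width: 33.9
t 5.5 F [0.2 0.1 0.8] n 816 stud [572.6 -40.2  90.3] tool-frame [  2.2   9.1 -53.4] ext [15. 15.  3.] r 58.3 ang 92.9
```

```bash
python3 -m crank '[[[34,-0.8,-9.5,0,0,0,-10],[34,-0.8,-9.5,0,0,0,-10],[34,-0.8,-9.5,0,0,0,-10],[34,-0.8,-9.5,0,0,0,-10],[34,0,0,0,0,0,0]]]';python3 -m crank '[[[34,-0.8,-9.5,0,0,0,-10],[34,-0.8,-9.5,0,0,0,-10],[34,-0.8,-9.5,0,0,0,-10],[34,0,0,0,0,0,0]]]'; python3 -c 'from h import *;stud()'
```

```text
time_s: 6.18
tool_pos: [532.7, -64.7, 36.7]
ee_rot: [[-0.792, 0.61, 0.0], [0.61, 0.792, -0.0], [-0.0, -0.0, -1.0]]
ft_force: [0.2, 0.2, -0.4]
gripper_width: 34.1
time_s: 6.68
tool_pos: [522.1, -90.9, 36.7]
ee_rot: [[-0.991, 0.134, 0.0], [0.134, 0.991, -0.001], [-0.0, -0.001, -1.0]]
ft_force: [-0.1, -0.2, -0.1]
gripper_width: 33.9
t 6.675 F [-0.1 -0.2 -0.1] n 836 stud [519.  -80.1  90.2] tool-frame [  4.5  10.3 -53.6] ext [15. 15.  3.] r 59.5 ang 162.1
```

```bash
python3 -m crank '[[[34,-0.6,-7.5,0,0,0,-8],[34,0,0,0,0,0,0],[34,0,0,0,0,0,0]]]'; python3 -c 'from h import *;stud()'; python3 -m crank '[[[34,0,4,0,0,0,0],[34,0,0,-50,0,0,0],[34,0,0,-60,0,0,0],[34,-55,0,0,0,0,0],[34,-55,0,0,0,0,0]]]'; python3 -m crank '[[[34,0,0,-60,0,0,0],[34,-30,40,0,0,0,0],[34,0,0,0,0,0,0],[34,0,0,0,0,0,0]]]';python3 - <<'E'
from h import *
p,d=cam('wrist'); cv2.imwrite('pics/w6.png',p); o=ctrl.get_obs(); print(proj('wrist',[575.6,-98.4,69]),proj('wrist',[575.6+24,-98.4+66,58]))
np.savez('/tmp/w6.npz',**np.load('/tmp/wrist.npz'))
E
```

```text
time_s: 7.1
tool_pos: [521.6, -97.9, 36.6]
ee_rot: [[-1.0, -0.008, 0.0], [-0.008, 1.0, -0.0], [-0.0, -0.0, -1.0]]
ft_force: [-0.4, -0.8, 0.2]
gripper_width: 34.0
t 7.1 F [-0.4 -0.8  0.2] n 832 stud [517.1 -87.6  90.2] tool-frame [  4.4  10.3 -53.6] ext [16. 15.  3.] r 59.5 ang 169.5
time_s: 7.78
tool_pos: [633.4, -92.6, 149.2]
ee_rot: [[-1.0, -0.011, 0.004], [-0.011, 1.0, -0.001], [-0.004, -0.002, -1.0]]
ft_force: [0.8, -0.1, 0.6]
gripper_width: 34.1
time_s: 8.28
tool_pos: [660.2, -52.0, 205.8]
ee_rot: [[-1.0, -0.012, -0.001], [-0.012, 1.0, 0.0], [0.001, 0.0, -1.0]]
ft_force: [-0.9, 0.1, -0.0]
gripper_width: 33.8
[263.47937398  98.54089323] [330.37122382 124.57353419]
```

View pics/w6.png

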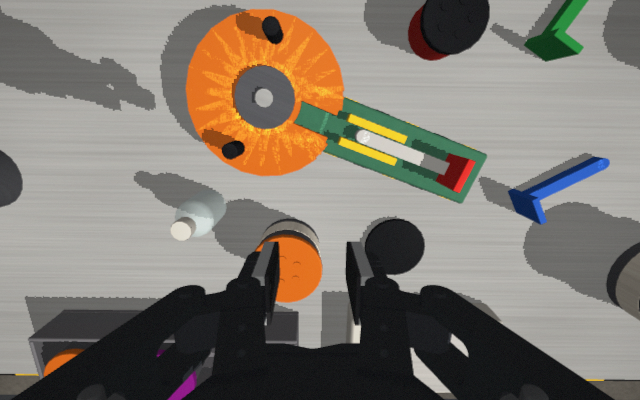

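The slot at about (315,115) faces the bar. Next I'll quantify the alignment on the z=58 plane.

Run:
```python
from h import *
p=np.load('/tmp/wrist.npz')['p']
P=lambda u,v,z:px('wrist',u,v,z)
C=P(264,97,69);print('C',C)
S=6;x0,y0=540,-180 # rectified map at z=58, 6 px/mm no: 3px/mm
def rect(z,s=3):
    gx,gy=np.meshgrid(np.arange(480,720,1/s),np.arange(-200,160,1/s))
    a=np.load('/tmp/wrist.npz');Q=np.stack([gx-a['e'][0],gy-a['e'][1],np.full(gx.shape,z)-a['e'][2]],-1)@a['R']
    uv=Q[...,:2]/Q[...,2:]*a['f']+a['c'];return gx,gy,cv2.remap(p,uv[...,0].astype('f'),uv[...,1].astype('f'),1)
gx,gy,im=rect(58);h=cv2.cvtColor(im,cv2.COLOR_BGR2HSV)
org=(h[...,0]>5)&(h[...,0]<21)&(h[...,1]>120)&(h[...,2]>90)
yel=(h[...,0]>22)&(h[...,0]<34)&(h[...,1]>150)&(h[...,2]>150)
# disc centre from orange circle
c=max(cv2.findContours(org.astype('u1'),0,1)[0],key=cv2.contourArea);(cx,cy),r=cv2.minEnclosingCircle(c);print('disc',480+cx/3,-200+cy/3,r/3)
D=np.array([480+cx/3,-200+cy/3])
X=gx-D[0];Y=gy-D[1];rr=np.hypot(X,Y);an=np.degrees(np.arctan2(Y,X))
for r0 in(45,52,58,64,70,74):
    m=(abs(rr-r0)<1)&~org&(an>45)&(an<100);print(r0,an[m].min().round(1),an[m].max().round(1),((an[m].min()+an[m].max())/2).round(1),an[m].mean().round(1))
m=yel&(rr>84)&(rr<155);L=an[m];print('yellow',m.sum(),rr[m].min(),rr[m].max())
t=np.radians(70);q=X*np.cos(t)+Y*np.sin(t);s=-X*np.sin(t)+Y*np.cos(t)
for k in range(90,150,10):
    mm=m&(abs(q-k)<2)
    if mm.any(): print(k,s[mm].min().round(1),s[mm].max().round(1))
T=P(459,173,86);print('tab guess',T)
```

```text
C [574.183553   -97.85055248  69.        ]
disc 574.5058898925781 -98.8287353515625 79.31732177734375
45 54.2 83.4 68.8 68.8
52 56.2 99.9 78.0 69.5
58 47.1 99.0 73.0 70.0
64 58.5 78.9 68.7 68.7
70 59.4 77.9 68.6 68.6
74 56.1 80.4 68.2 68.4
yellow 9602 85.16222044934538 152.31821702728112
90 -16.6 16.5
100 -16.4 16.7
110 -16.4 16.7
120 -16.5 16.6
130 -16.4 16.7
140 -16.4 16.6
tab guess [643.17110138  92.89507533  86.        ]
```

Alignment is good: the slot is at about 68.7° and the rail at 70.0°, which is about 1.6 mm. Now behind the tab, turning the tool to yaw 70° on the way.

```bash
python3 -m crank '[[[10,1,58,0,0,0,0],[10,1,58,0,0,0,0],[10,1,58,0,0,0,0],[10,0,0,0,0,0,10.5],[10,0,0,0,0,0,10.5]]]';python3 -m crank '[[[10,0,0,0,0,0,10],[10,0,0,0,0,0,10],[10,0,0,0,0,0,10],[10,0,0,0,0,0,10],[10,0,0,0,0,0,10]]]';python3 -m crank '[[[10,0,0,0,0,0,10],[10,0,0,0,0,0,10],[10,0,0,0,0,0,10],[10,0,0,0,0,0,10],[10,0,0,0,0,0,0]]]'
python3 - <<'E'
from h import *
o=ctrl.get_obs();t=o['tool_pos'];R=o['ee_rot'];p,d=cam('wrist')
h=cv2.cvtColor(p,cv2.COLOR_BGR2HSV);red=((h[...,0]<6)|(h[...,0]>174))&(h[...,1]>150)&(h[...,2]>100)
vs,us=np.nonzero(red);Q=np.array([px('wrist',u,v) for u,v in zip(us,vs)]);ok=(Q[:,2]>82)&(Q[:,2]<92)
print(o['time_s'],t,np.degrees(np.arctan2(R[1,0],R[0,0])),'tab px',us[ok].mean(),vs[ok].mean(),Q[ok].mean(0),'tool',(R.T@(Q[ok]-t).T).T.mean(0),np.ptp((Q[ok]@R),axis=0))
w=Q[ok].mean(0)[:2]-[574.5,-98.5];a=np.radians(70);print('housing',-w@[-np.sin(a),np.cos(a)],w@[np.cos(a),np.sin(a)])
# finger tips: closest pts in image, in tool frame
F=[]
for v in range(200,330,2):
    for u in range(240,390,2):
        if 0<d[v,u]: 
            q=R.T@(px('wrist',u,v)-t)
            if q[2]<-10 and q[2]>-75 and abs(q[0])<20 and abs(q[1])<35:F.append(q)
F=np.array(F);print(len(F), F.max(0),F.min(0)); z=F[:,2].max(); b=F[F[:,2]>z-6];print(b.min(0),b.max(0))
cv2.imwrite('pics/w7.png',p)
E
```

```text
time_s: 8.95
tool_pos: [655.0, 121.7, 206.2]
ee_rot: [[-0.936, 0.353, -0.001], [0.353, 0.936, -0.0], [0.001, -0.001, -1.0]]
ft_force: [0.9, -0.2, -0.4]
gripper_width: 10.1
time_s: 9.57
tool_pos: [655.2, 120.6, 206.2]
ee_rot: [[-0.33, 0.944, -0.001], [0.944, 0.33, -0.0], [0.0, -0.001, -1.0]]
ft_force: [-0.1, 0.1, -0.0]
gripper_width: 10.2
time_s: 10.2
tool_pos: [655.2, 120.7, 206.3]
ee_rot: [[0.347, 0.938, -0.001], [0.938, -0.347, -0.0], [-0.0, -0.001, -1.0]]
ft_force: [-0.2, 0.1, -0.4]
gripper_width: 10.1
10.2 [655.22654458 120.7302244  206.27145782] 69.72005143602911 tab px 312.16731517509726 211.5136186770428 [646.53926507  99.25727129  84.26202598] tool [-23.10347147  -0.62560538 122.0192453 ] [ 8.31638322 32.81313642  3.81812009]
housing 0.05779551731198751 210.4699283052935
721 [ 15.63025075  26.01832278 -36.04688543] [ -9.68805139 -26.1673014  -74.97118051]
[  5.65151324 -18.74204634 -42.02969948] [ 13.22602583  17.35914264 -36.04688543]
```

```bash
python3 -m crank '[[[10,0,0,60,0,0,0],[10,0,0,60,0,0,0],[10,0,0,40,0,0,0],[10,0,0,22,0,0,0],[10,0,0,0,0,0,0]]]'
python3 - <<'E'
from h import *
o=ctrl.get_obs();t=o['tool_pos'];R=o['ee_rot'];p,d=cam('wrist');print(t,o['ft_force'])
s,_=cam('scene')
cv2.imwrite('pics/w8.png',np.hstack([p[150:350,220:420],cv2.resize(s[200:270,320:390],(400,400),interpolation=2)[:200*2]]) if 0 else np.hstack([cv2.resize(p[130:330,210:410],(400,400)),cv2.resize(s[190:270,310:390],(400,400),interpolation=2)]))
E
```

```text
time_s: 10.88
tool_pos: [654.8, 121.4, 23.4]
ee_rot: [[0.346, 0.938, -0.003], [0.938, -0.346, -0.0], [-0.001, -0.002, -1.0]]
ft_force: [-0.2, 1.1, 0.6]
gripper_width: 9.7
[654.78515455 121.42429254  23.35196173] [-0.20964377  1.05971955  0.57575342]
```

View pics/w8.png

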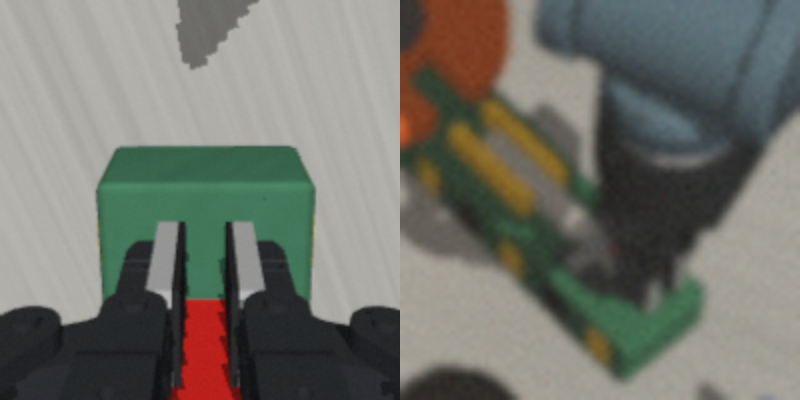

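The fingers are behind the red tab and centred on it. Pushing along tool −x.

```bash
cat >> h.py <<'E'
def tab():
    o=ctrl.get_obs();t=o['tool_pos'];R=o['ee_rot'];p,d=cam('wrist')
    h=cv2.cvtColor(p,cv2.COLOR_BGR2HSV);red=((h[...,0]<6)|(h[...,0]>174))&(h[...,1]>150)&(h[...,2]>70)
    vs,us=np.nonzero(red);Q=np.array([px('wrist',u,v) for u,v in zip(us,vs)]);w=Q[:,:2]-[574.5,-98.5];a=np.radians(70)
    y=w@[np.cos(a),np.sin(a)];x=w@[np.sin(a),-np.cos(a)];k=(Q[:,2]>45)&(Q[:,2]<92)&(abs(x)<25)
    tw=t[:2]-[574.5,-98.5]
    print(o['time_s'],'F',o['ft_force'].round(1),'tool',(tw@[np.sin(a),-np.cos(a)]).round(1),(tw@[np.cos(a),np.sin(a)]).round(1),'tab y pct',np.percentile(y[k],[2,50,98]).round(1),'x',np.percentile(x[k],[1,99]).round(1),'zmax',np.percentile(Q[k,2],99).round(1),k.sum())
E
python3 -c 'from h import *;tab()'; python3 -m crank '[[[10,-8,-0.5,0,0,0,0],[10,-8,0,0,0,0,0],[10,-8,0,0,0,0,0],[10,-8,0,0,0,0,0],[10,0,0,0,0,0,0]]]'; python3 -c 'from h import *;tab()'
```

```text
10.975 F [ 0.4 -0.2 -0.1] tool 2.5 235.1 tab y pct [207.  213.8 214.9] x [-5.9  9.4] zmax 85.4 1606
time_s: 11.65
tool_pos: [643.5, 90.8, 24.3]
ee_rot: [[0.348, 0.938, -0.001], [0.938, -0.348, -0.001], [-0.001, -0.001, -1.0]]
ft_force: [0.5, -0.5, -0.6]
gripper_width: 10.4
11.65 F [ 0.5 -0.5 -0.6] tool 0.1 201.5 tab y pct [185.  191.8 193.6] x [-5.7  4.6] zmax 85.4 1305
```

```bash
python3 -m crank '[[[10,-8,0,0,0,0,0],[10,-8,0,0,0,0,0],[10,-7,0,0,0,0,0],[10,-5,0,0,0,0,0],[10,0,0,0,0,0,0]]]'; python3 -c 'from h import *;tab()'
```

```text
time_s: 12.32
tool_pos: [634.3, 65.0, 24.7]
ee_rot: [[0.348, 0.938, -0.0], [0.938, -0.348, -0.0], [-0.0, 0.0, -1.0]]
ft_force: [0.8, 0.4, 0.3]
gripper_width: 10.1
12.325 F [0.8 0.4 0.3] tool 0.3 174.1 tab y pct [157.3 164.  165.2] x [-5.4  4.8] zmax 85.4 1290
```

```bash
python3 -m crank '[[[10,-2,0,0,0,0,0],[10,-2,0,0,0,0,0],[10,0,0,0,0,0,0]]]'; python3 -c 'from h import *;tab()'
```

```text
time_s: 12.75
tool_pos: [633.2, 61.8, 24.8]
ee_rot: [[0.347, 0.938, 0.0], [0.938, -0.347, 0.0], [0.0, 0.0, -1.0]]
ft_force: [0.4, 1.3, 0.9]
gripper_width: 9.8
12.75 F [0.4 1.3 0.9] tool 0.3 170.7 tab y pct [154.5 161.2 163.1] x [-5.3  4.8] zmax 85.3 1279
```

```bash
python3 -m crank '[[[10,-1,0,0,0,0,0],[10,-1,0,0,0,0,0],[10,0,0,0,0,0,0]]]'; python3 -c 'from h import *;tab()';  python3 -m crank '[[[10,-1,0,0,0,0,0],[10,0,0,0,0,0,0]]]'; python3 -c 'from h import *;tab()'
```

```text
time_s: 13.18
tool_pos: [632.5, 60.0, 24.8]
ee_rot: [[0.347, 0.938, 0.0], [0.938, -0.347, 0.0], [0.0, 0.0, -1.0]]
ft_force: [1.4, 3.0, 1.5]
gripper_width: 9.8
13.175 F [1.4 3.  1.5] tool 0.3 168.8 tab y pct [152.4 159.2 161.2] x [-5.3  4.8] zmax 85.2 1271
time_s: 13.48
tool_pos: [632.2, 59.0, 24.8]
ee_rot: [[0.347, 0.938, 0.0], [0.938, -0.347, 0.0], [0.0, 0.0, -1.0]]
ft_force: [0.6, 2.7, 0.9]
gripper_width: 10.0
13.475 F [0.6 2.7 0.9] tool 0.3 167.7 tab y pct [151.4 158.2 159.8] x [-5.3  4.8] zmax 85.5 1265
```

```bash
python3 -m crank '[[[10,-1,0,0,0,0,0],[10,0,0,0,0,0,0]]]';  python3 -m crank '[[[10,-1,0,0,0,0,0],[10,0,0,0,0,0,0]]]'; python3 -c 'from h import *;tab()'
```

```text
time_s: 13.78
tool_pos: [631.9, 58.4, 24.8]
ee_rot: [[0.347, 0.938, 0.001], [0.938, -0.347, 0.001], [0.001, 0.0, -1.0]]
ft_force: [2.5, 5.3, 2.0]
gripper_width: 10.0
time_s: 14.02
tool_pos: [631.9, 58.4, 24.8]
ee_rot: [[0.347, 0.938, 0.002], [0.938, -0.347, 0.002], [0.003, 0.001, -1.0]]
ft_force: [4.4, 7.5, 1.3]
gripper_width: 10.0
14.025 F [4.4 7.5 1.3] tool 0.3 167.1 tab y pct [150.8 157.5 159.1] x [-5.3  4.7] zmax 85.3 1271
```

The tab has stopped against the walls: force is rising with no further motion, and the rear face is at about 157.5 mm. Backing off, raising and checking.

```bash
python3 -m crank '[[[10,8,0,0,0,0,0],[10,10,0,0,0,0,0],[10,0,0,-60,0,0,0],[10,0,0,-60,0,0,0],[10,0,0,-60,0,0,0]]]'; python3 -m crank '[[[10,60,0,0,0,0,0],[10,60,0,0,0,0,0],[10,0,0,0,0,0,0]]]'
python3 - <<'E'
from h import *
o=ctrl.get_obs();print(o['time_s'],o['tool_pos'],o['ft_force'])
a,_=cam('top');b,_=cam('scene');c,_=cam('wrist')
cv2.imwrite('pics/f.png',np.hstack([cv2.resize(c[200-0:400] if 0 else c,(480,300)),cv2.resize(a[150:240,265:400],(320,300) ,interpolation=2)]))
cv2.imwrite('pics/f.png',np.vstack([np.hstack([cv2.resize(a[145:235,255:395],(400,257),interpolation=2),cv2.resize(b[165:265,260:400],(400,257),interpolation=2)]),cv2.resize(c,(800,500))[:300]]))
E
```

```text
time_s: 14.7
tool_pos: [637.0, 74.0, 205.9]
ee_rot: [[0.347, 0.938, -0.001], [0.938, -0.347, -0.001], [-0.001, -0.001, -1.0]]
ft_force: [0.3, -0.1, 0.4]
gripper_width: 9.8
time_s: 15.08
tool_pos: [679.1, 190.1, 203.6]
ee_rot: [[0.343, 0.939, -0.001], [0.939, -0.343, -0.0], [-0.001, -0.001, -1.0]]
ft_force: [0.3, 0.1, -0.0]
gripper_width: 10.0
15.075 [679.09566849 190.08075568 203.55718972] [ 0.29105188  0.06538699 -0.0188867 ]
```

View pics/f.png

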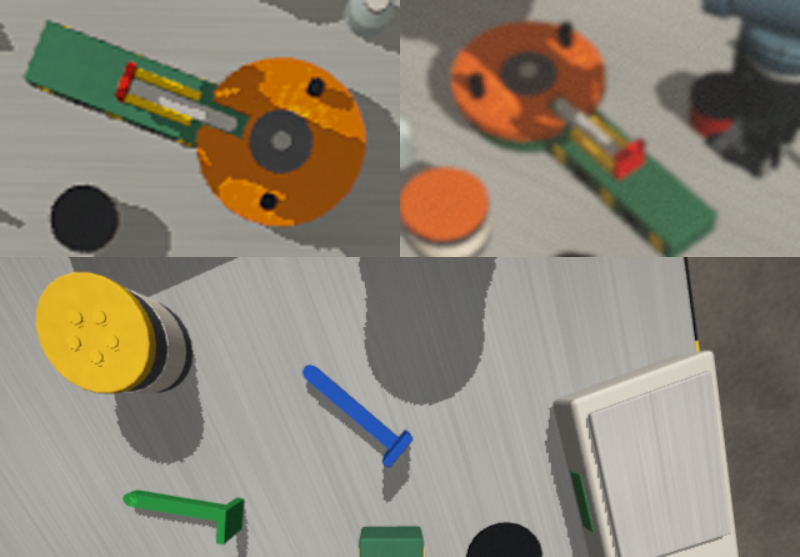

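The tab now sits against the yellow walls and the nose is in the slot. The tins haven't moved and the arm is clear.

```bash
python3 -c 'from rig import ctrl; print(ctrl.job_done())'
```

```text
the job is handed in; nothing more can be done
None
```

The turntable is locked and I handed the job in at about 15 s of the 48 s allowed; no verdict was reported.

**What I did:** I pushed the left stud about 137° counter-clockwise, with the fingers loosely around it, until the slot faced the bar. Then I pushed the red tab until it stopped against the yellow guide walls, backed off and raised the arm clear.

**Last checks:**
- **Slot:** it measured 68.7° against 70.0° for the rail, about 1.6 mm off at the gate. I took this before sliding the bar in and did not repeat it.
- **Bar:** the tab's rear face was at about 157.5 mm (158 mm is fully home). Force rose to about 9 N with no further movement. Tab-top height stayed at about 85 mm throughout the push, so the bar stayed level.
- **Final pictures:** the nose is in the slot and the tab is against the walls. The robot touches nothing, and the bystanders in view look unmoved; the purple tin and spatula were out of view.

**What disagreed:**
- **First sweep missed:** the fingertips were about 35 mm higher than the reported TCP. They passed over the stud without touching it, so I measured their height from the depth image, lowered them and repeated the sweep.
- **Camera mismatch:** the top and wrist cameras differed by about 5 mm on the disc centre. I used the wrist values.

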